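Pin the claw link arms to the palm plate

TASK

Take the lid off the grey tool chest and set it down flat on the bench, clear of the chest. Lay every titanium link arm in a channel of its own on the yellow palm plate, eye over the plate's hole and tail lying along the open channel, and lock each one with a pin from the chest, pushed fully home through link and plate. Then put the lid back squarely on the chest, with any spare pin left in its rack, without disturbing the ceramic ring, the red insert or the end cap.

Things in the scene. Friction and masses are not known exactly. Their poses are not given: they have to be found in the camera images.
- hub: Fixed yellow claw palm plate 150 x 250 mm, 30 mm thick. Origin: centre of its underside, z up. Three channels along its x, 75 mm apart: each lies between two dark round rails 8 mm high, 32 mm apart (58 mm long, hole -33 to +25 mm), shut at the +x end by a cross rail 17.5 mm from the hole's centre; at -x the bare plate carries on 110 mm from the hole for a link's tail.
- chest: Fixed grey tool chest 130 (x) x 160 (y) x 75 mm high, open top, 4 mm walls (inside 122 x 152 mm), spring latch hanging undone on its -x face. Origin: centre of its underside, z up. Inside, a black rack block 50 x 140 mm, top 44 mm above the bench, has three holes in a row along y, 45 mm apart.
- lid: Loose grey chest lid, 0.25 kg, 134 x 164 mm, plate 6 mm over a lip 8 mm deep (3 mm play in the chest). Origin: centre of the lip's lower edge: height 0 on the bench, 67 mm above the chest's origin when on. z up. Black handle bar along y, 16 mm wide, 80 mm long, 34 to 48 mm above the origin; plate top at 14 mm.
- link1: Loose titanium link arm, 0.14 kg, flat on the mat at first; may be absent. Origin: centre of its pin hole (15.5 mm bore, through), at the underside; x from tail to eye, z up. Eye 32 x 28 mm, 10 mm thick; bar 22 mm wide, 10 mm thick, back to x = -105 mm. Rib to grip, 14 mm wide, on the bar from x = -35 to -91 mm, 10 to 26 mm above the underside.
- link2: Loose titanium link arm, 0.14 kg, flat on the mat at first; may be absent. Origin: centre of its pin hole (15.5 mm bore, through), at the underside; x from tail to eye, z up. Eye 32 x 28 mm, 10 mm thick; bar 22 mm wide, 10 mm thick, back to x = -105 mm. Rib to grip, 14 mm wide, on the bar from x = -35 to -91 mm, 10 to 26 mm above the underside.
- link3: Loose titanium link arm, 0.14 kg, flat on the mat at first; may be absent. Origin: centre of its pin hole (15.5 mm bore, through), at the underside; x from tail to eye, z up. Eye 32 x 28 mm, 10 mm thick; bar 22 mm wide, 10 mm thick, back to x = -105 mm. Rib to grip, 14 mm wide, on the bar from x = -35 to -91 mm, 10 to 26 mm above the underside.
- pin1: Loose retaining pin, 60 g, in a rack hole at first: steel shank 12 mm thick, 34 mm long (lowest 8 mm tapered to 6.4 mm), blue head 24 mm across, 18 mm high. Origin: centre of the tip; z towards the head. Hanging in the rack the tip is 34 mm below the rack's top; fully home, 24 mm below the link's underside.
- pin2: Loose retaining pin, 60 g, in a rack hole at first: steel shank 12 mm thick, 34 mm long (lowest 8 mm tapered to 6.4 mm), blue head 24 mm across, 18 mm high. Origin: centre of the tip; z towards the head. Hanging in the rack the tip is 34 mm below the rack's top; fully home, 24 mm below the link's underside.
- pin3: Loose retaining pin, 60 g, in a rack hole at first: steel shank 12 mm thick, 34 mm long (lowest 8 mm tapered to 6.4 mm), blue head 24 mm across, 18 mm high. Origin: centre of the tip; z towards the head. Hanging in the rack the tip is 34 mm below the rack's top; fully home, 24 mm below the link's underside.
- hub_hole1 (a point): Mouth centre of a pin hole (15.5 mm bore, right through) in the palm plate, on its top 30 mm above the bench, amid a channel; axes as the plate's. A link lies with its origin here and its x along the plate's x (eye to the cross rail, tail towards the plate's -x edge).
- hub_hole2 (a point): Mouth centre of a pin hole (15.5 mm bore, right through) in the palm plate, on its top 30 mm above the bench, amid a channel; axes as the plate's. A link lies with its origin here and its x along the plate's x (eye to the cross rail, tail towards the plate's -x edge).
- hub_hole3 (a point): Mouth centre of a pin hole (15.5 mm bore, right through) in the palm plate, on its top 30 mm above the bench, amid a channel; axes as the plate's. A link lies with its origin here and its x along the plate's x (eye to the cross rail, tail towards the plate's -x edge).
- rack_hole1 (a point): Mouth centre of a rack hole (15.5 mm bore) in the chest, 44 mm above the bench; axes as the chest's.
- rack_hole2 (a point): Mouth centre of a rack hole (15.5 mm bore) in the chest, 44 mm above the bench; axes as the chest's.
- rack_hole3 (a point): Mouth centre of a rack hole (15.5 mm bore) in the chest, 44 mm above the bench; axes as the chest's.
- mat: Fixed black rubber mat, 270 x 170 mm, 3 mm thick, on which the links lie. Origin: centre of its underside.
- seal_ring: Bystander: white ceramic ring, 70 mm across, 14 mm high; origin at the centre of its underside.
- jaw_insert: Bystander: red ribbed jaw insert, 40 x 70 mm, 19 mm high; origin at the centre of its underside.
- end_cap: Bystander: stainless stepped end cap, 64 mm across, 28 mm high; origin at the centre of its underside.

How it is judged:
By the outcome, as a careful person would: the job done as asked, in the order asked, and still so for the second after the job is handed in, with the robot touching nothing.
Of link1, link2, link3 only 2 to 3 are there at a start; the rules pass over those that are not, and their reading is None.
At some moment in a run one of link1, link2, link3, lid may be knocked a few centimetres aside while the robot is not near it.
It also fails if it takes over 210 s, if anything falls off the work surface, if the arm or the gripper's body presses on something with over 40 N, if the wrist force passes 120 N, or if a joint passes its speed limit or range.

ROBOT

A 6-joint arm with a two-finger parallel gripper is mounted at the origin on the work surface. World frame = base frame: x ahead of the robot, y to its left, z up, the work surface at z = 0. Lengths are in m, angles in rad, forces in N, time in s.
With the tool pointing down it reaches from about 0.275 to 0.875 m from the base axis. Payload 12.5 kg.
Tool frame: the origin (TCP) lies at the very end of the fingers, on their centre line; the grasp point (between the pads) lies 19 mm behind it; x points along the fingers, y is the direction in which the jaws open and shut, and the axes are right-handed (so a half turn about x gives the same grasp; the last joint's range is limited). The gripper opens to 85 mm and grips with 20 to 120 N. Pads are 22 mm wide; open, the fingers measure 114 mm over their backs; the gripper's body (76 mm by 85 mm) begins 54 mm behind the grasp point. The pads swing forward as they close: fully open they stand 13 mm farther back than shut.
Start: joints at [1.107, 0.351, 1.652, -0, 1.139, -0.085], TCP at [0.203, 0.511, 0.231] pointing down, gripper open.
Joint ranges: [-2.75, 2.75], [-0.79, 2.1], [0.01, 2.65], [-1.57, 4.71], [0.07, 3.14], [-2.87, 2.87]. Speed limits (rad/s): [2.22, 2.22, 2.79, 3.14, 3.14, 3.14].

INTERFACE

Orientations are given as a 3x3 rotation matrix whose columns are the frame's x, y, z axes.
In Python, from bench import manip gives the robot as it stands. Calls block until the motion is done:
- manip.move_ptp(position, orientation): joint-space move of the TCP to a pose.
- manip.move_l(position, attitude=None, max_speed=0.15): straight line of the TCP; attitude=None keeps the orientation; max_speed is the mean speed in m/s.
- manip.move_j(angles): joint-space move.
- manip.set_gripper(opening, effort=None): opening from 0.0 (shut) to 1.0 (fully open); effort is the grip in N (None keeps the last); returns when the fingers have stopped.
- manip.dwell(seconds).
- manip.inverse_kinematics(position, orientation): joint angles nearest the present ones, or None.
- manip.grab_frame(name): name is "scene" or "side" or "wrist"; returns (picture, depth): 384x512x3 uint8, red, green, blue; 384x512 float32, m along the optical axis (not along the pixel's ray), 0 where there is no reading.
- manip.get_calibration(name): a dict with "camera_matrix" (3x3 intrinsics, pixels), "R" (3x3) and "t" (3): a world point X has camera coordinates R X + t. Camera axes: x right, y down, z forward; pixel columns grow to the right and rows downward; lengths in m; the calibration is good to about 2 mm. A picture is of the moment at which its call begins: read the wrist's pose just before it. get_calibration takes no time and is no camera call; for the wrist camera it gives the pose at the moment of the call.
A pose or a line that the arm cannot do raises manip.Unreachable and nothing moves.
- manip.sign_off(): hands the job in, once; it reports no verdict.
Trained networks look in the newest picture that a camera, given by its name, has taken for a name from the list of things; names that differ only in an ending like _2 or _b are one class to them, and where a whole thing is asked for, a point or a joint stands for the part that bears it (a point fixed in the world has none). Each returns a list of dicts, best first, with "confidence" (0 to 1); they miss things now and then, are a little off and sometimes report something else, mostly with a low value. They report only what shows in the picture. A call takes as long as a camera call.
- manip.look_for(camera, name): "at" ([x, y, z] in m, in world coordinates, good to about 4 mm: the middle of the surface that is visible of it).
Readings, each from a call of its own:
- manip.current_time(): time.
- manip.current_qpos(): joint angles.
- manip.current_joint_vel(): joint speeds.
- manip.current_joint_torque(): joint torques, N m.
- manip.current_ee_pos(): TCP position.
- manip.current_tcp_rot(): TCP orientation.
- manip.current_force(): force on the tool from outside, world axes, zero at the start.
- manip.current_ft_torque(): the same for the moment, N m.
- manip.current_grip_width(): opening from 0.0 (shut) to 1.0 (fully open).
Only numpy, scipy, OpenCV 4.12 (cv2) and the standard library are available. Lean on these libraries where they do the work, as an engineer would, in place of code of your own. Each camera call takes 0.05 s, during which the arm holds its last target.

## Working session

There is one attempt and no reset: what is moved stays moved. The work goes in short steps, each a Python script; the robot and the scene stay as the last script left them, time stands still between calls to the robot, and variables do not carry over. Pictures are saved under pics/ and viewed, and the job is handed in when it is done.

```bash
ls; mkdir -p pics; cat > h.py <<'E'
import numpy as np, cv2
from bench import manip
def save(cam,fn):
    cal=manip.get_calibration(cam); im,d=manip.grab_frame(cam)
    cv2.imwrite('pics/'+fn,im[:,:,::-1]); np.savez('pics/'+fn+'.npz',im=im,d=d,K=cal['camera_matrix'],R=cal['R'],t=cal['t'])
    return im,d,cal
def cloud(d,cal):
    K=np.array(cal['camera_matrix']);R=np.array(cal['R']);t=np.array(cal['t'])
    v,u=np.mgrid[:d.shape[0],:d.shape[1]]
    P=np.stack([(u-K[0,2])/K[0,0]*d,(v-K[1,2])/K[1,1]*d,d],-1)
    W=(P-t)@R
    W[d<=0]=np.nan
    return W
E
python3 - <<'E'
from h import *
for c in ['scene','side','wrist']:
    im,d,cal=save(c,c+'0.png')
    print(c,np.round(-np.array(cal['R']).T@np.array(cal['t']),3), np.round(np.array(cal['R'])[2],2))
    for n in ['hub','chest','lid','link1','pin1','hub_hole1','rack_hole1','mat','seal_ring','jaw_insert','end_cap']:
        print(n,[(np.round(x['at'],3).tolist(),round(x['confidence'],2)) for x in manip.look_for(c,n)])
print(manip.current_time())
E
```

```text
pics
scene [0.911 0.63  1.032] [-0.3  -0.53 -0.79]
hub [([0.606, 0.062, 0.031], 0.65)]
chest [([0.564, 0.388, 0.039], 0.57)]
lid [([0.51, 0.347, 0.079], 0.69)]
link1 [([0.562, -0.326, 0.014], 0.78), ([0.399, -0.312, 0.014], 0.56)]
pin1 [([0.564, -0.328, 0.01], 0.15)]
hub_hole1 [([0.609, 0.062, 0.031], 0.62), ([0.405, 0.024, 0.012], 0.36)]
rack_hole1 [([0.569, 0.387, 0.036], 0.72)]
mat [([0.489, -0.326, 0.001], 0.67), ([0.605, 0.058, 0.027], 0.21)]
seal_ring [([0.564, -0.328, 0.012], 0.73), ([0.747, -0.208, 0.012], 0.61)]
jaw_insert [([0.756, 0.216, 0.011], 0.61)]
end_cap [([0.405, 0.027, 0.012], 0.93)]
side [ 0.422 -0.745  0.645] [ 0.13  0.78 -0.61]
hub [([0.602, 0.001, 0.027], 0.94)]
chest [([0.499, 0.256, 0.039], 0.6)]
lid [([0.501, 0.319, 0.081], 0.67)]
link1 [([0.562, -0.354, 0.012], 0.79), ([0.394, -0.328, 0.013], 0.65), ([0.604, -0.004, 0.034], 0.44)]
pin1 [([0.603, 0.002, 0.029], 0.53)]
hub_hole1 [([0.603, 0.001, 0.028], 0.76)]
rack_hole1 [([0.501, 0.256, 0.036], 0.61)]
mat [([0.472, -0.35, 0.008], 0.86)]
seal_ring [([0.74, -0.224, 0.015], 0.61)]
jaw_insert [([0.75, 0.198, 0.013], 0.45)]
end_cap [([0.401, 0.004, 0.013], 0.64)]
wrist [0.126 0.543 0.373] [ 0.3  -0.12 -0.95]
hub []
chest [([0.445, 0.368, 0.015], 0.65)]
lid []
link1 []
pin1 []
hub_hole1 []
rack_hole1 [([0.443, 0.368, 0.023], 0.74)]
mat []
seal_ring []
jaw_insert []
end_cap []
1.8
```

View pics/scene0.png

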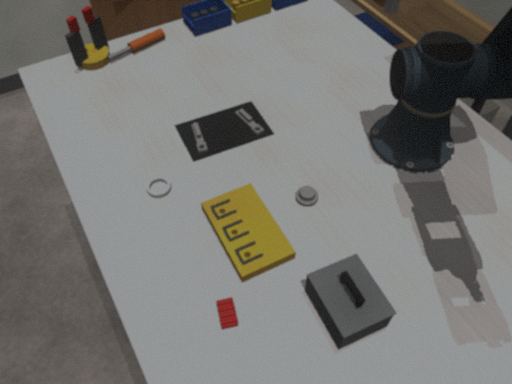

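View pics/side0.png

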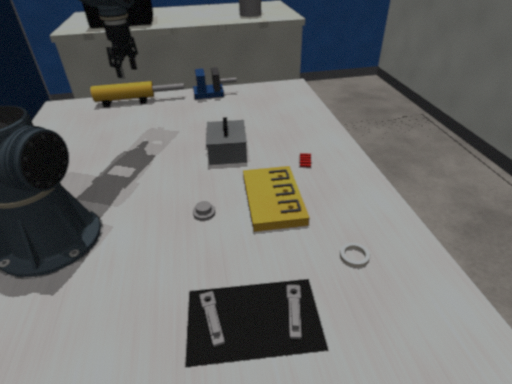

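View pics/wrist0.png

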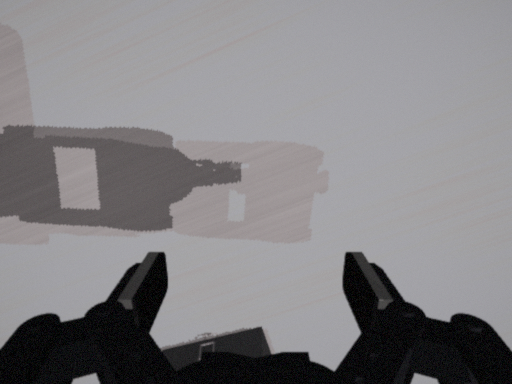

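The scene shows the lidded chest (scene ~350,297), the yellow hub (~247,230) and two links on the mat (~200,137 and ~250,121). The side view agrees, so only two links are present. Next I fit coarse poses from the depth.

```bash
cat > fit.py <<'E'
from h import *
def load(fn):
    z=np.load('pics/'+fn+'.npz'); return z['im'],z['d'],dict(camera_matrix=z['K'],R=z['R'],t=z['t'])
def rect(p):
    r=cv2.minAreaRect((p[:,:2]*1000).astype(np.float32)); return r
E
python3 - <<'E'
from fit import *
for c in ['scene','side']:
    im,d,cal=load(c+'0.png'); W=cloud(d,cal); x,y,z=W[...,0],W[...,1],W[...,2]
    hsv=cv2.cvtColor(im,cv2.COLOR_RGB2HSV)
    m=(abs(x-.5)<.15)&(abs(y-.33)<.15)&(z>.07)&(z<.09)
    print(c,'lid',m.sum(),rect(W[m]),np.median(z[m]))
    m=(abs(x-.5)<.15)&(abs(y-.33)<.15)&(z>.105)
    print(c,'handle',m.sum(),rect(W[m]),np.median(z[m]))
    m=(abs(x-.6)<.15)&(abs(y-.03)<.17)&(z>.024)&(z<.034)&(hsv[...,1]>120)
    m=cv2.erode(m.astype(np.uint8),np.ones((2,2)))>0
    print(c,'hub',m.sum(),rect(W[m]),np.median(z[m]))
    m0=(abs(x-.48)<.2)&(abs(y+.33)<.12)&(z>.0075)&(im.max(-1)>60)
    n,l=cv2.connectedComponents(m0.astype(np.uint8))
    for i in range(1,n):
        m=l==i
        if m.sum()>30: print(c,'link',m.sum(),rect(W[m]),np.median(z[m]),W[m].mean(0))
    # table ref
    m=(abs(x-.55)<.03)&(abs(y+.15)<.03); print('table z',np.median(z[m]))
E
```

```text
scene lid 3802 ((505.72210693359375, 340.63037109375), (164.6227264404297, 135.1503143310547), 84.7899398803711) 0.07983402241994708
scene handle 286 ((506.0830993652344, 340.9158935546875), (79.72662353515625, 17.325654983520508), 84.91592407226562) 0.11294389403328459
scene hub 3532 ((604.3386840820312, 42.76763916015625), (247.19778442382812, 147.3895721435547), 87.21138763427734) 0.028497895399315264
scene link 202 ((395.1221008300781, -317.5102844238281), (29.025257110595703, 121.65190124511719), 5.063662528991699) 0.013422543079755302 [ 0.39865528 -0.3146758   0.01669677]
scene link 190 ((563.3908081054688, -333.6019287109375), (124.32420349121094, 28.193132400512695), 75.08556365966797) 0.012384745740880172 [ 0.56690307 -0.32907913  0.016245  ]
table z -0.0019019449417954112
side lid 916 ((503.8369140625, 337.8200988769531), (170.5222930908203, 133.73773193359375), 84.31858825683594) 0.0799934747090856
side handle 65 ((503.7132873535156, 335.7806701660156), (81.85420989990234, 13.902665138244629), 83.42159271240234) 0.11349937260602759
side hub 2132 ((601.76123046875, 31.89508819580078), (247.09686279296875, 144.0092010498047), 87.11626434326172) 0.029069976028868127
side link 577 ((563.7293090820312, -338.494384765625), (122.7225341796875, 27.877527236938477), 78.73473358154297) 0.012858650944588497 [ 0.56044199 -0.34438137  0.01728503]
side link 590 ((394.9482727050781, -320.2169494628906), (27.96516227722168, 123.34467315673828), 8.25382137298584) 0.01296310848682906 [ 0.39507287 -0.32768204  0.01733567]
table z -0.0008254457693201313
```

```bash
cat >> h.py <<'E'
def Rt(a):
    c,s=np.cos(a),np.sin(a)
    return np.array([[0,c,s],[0,s,-c],[-1,0,0.]])
def show(*a): print(*[np.round(x,4).tolist() if hasattr(x,'__len__') and not isinstance(x,str) else x for x in a])
E
python3 - <<'E'
from h import *
R=np.array(manip.current_tcp_rot());p=np.array(manip.current_ee_pos());cal=manip.get_calibration('wrist')
C=np.array(cal['R']);c=-C.T@np.array(cal['t'])
print(np.round(R,3));print(np.round(R.T@(c-p),4));print(np.round(C@R,3)); print(cal['camera_matrix'])
print(np.degrees(np.arctan2(R[1,1],R[0,1])))
for nm,pos,yaws in [('lid',(.505,.339,.089),(-5.2,174.8)),('hub',(.6,.03,.2),(-3,87,177,-93)),('mat1',(.56,-.33,.2),(-12,168)),('mat2',(.395,-.32,.2),(6,186)),('rack',(.505,.34,.08),(-5,85,175,-95))]:
    for a in yaws:
        q=manip.inverse_kinematics(np.array(pos),Rt(np.radians(a))); print(nm,a,None if q is None else np.round(q,2))
E
```

```text
[[ 0.     0.37   0.929]
 [ 0.     0.929 -0.37 ]
 [-1.     0.     0.   ]]
[-0.1413  0.0009 -0.0834]
[[-0.     1.    -0.   ]
 [-0.321  0.     0.947]
 [ 0.947  0.     0.321]]
[[308.49784051   0.         254.75253739]
 [  0.         308.49784051 191.08266248]
 [  0.           0.           1.        ]]
68.29665676028908
lid -5.2 [ 0.51  0.62  1.6  -0.    0.91  0.61]
lid 174.8 [ 0.51  0.62  1.6  -0.    0.91 -2.54]
hub -3 [-0.03  0.47  1.55 -0.    1.12  0.02]
hub 87 [-0.03  0.47  1.55 -0.    1.12 -1.55]
hub 177 None
hub -93 [-0.03  0.47  1.55 -0.    1.12  1.6 ]
mat1 -12 [-0.6   0.56  1.4  -0.    1.18 -0.39]
mat1 168 [-0.6   0.56  1.4  -0.    1.18  2.75]
mat2 6 [-0.77  0.31  1.79 -0.    1.04 -0.88]
mat2 186 [-0.77  0.31  1.79 -0.    1.04  2.26]
rack -5 [ 0.52  0.64  1.61 -0.    0.9   0.6 ]
rack 85 [ 0.52  0.64  1.61 -0.    0.9  -0.97]
rack 175 [ 0.52  0.64  1.61 -0.    0.9  -2.54]
rack -95 [ 0.52  0.64  1.61 -0.    0.9   2.17]
```

```bash
python3 - <<'E'
from fit import *
manip.move_ptp(np.array([.503,.365,.25]),Rt(np.radians(-5.2)))
manip.set_gripper(1.0,40)
im,d,cal=save('wrist','w_lid.png'); W=cloud(d,cal);x,y,z=W[...,0],W[...,1],W[...,2]
m=(abs(x-.5)<.13)&(abs(y-.33)<.13)&(z>.073)&(z<.09); print(m.sum(),rect(W[m]),np.median(z[m]))
m=(abs(x-.5)<.13)&(abs(y-.33)<.13)&(z>.11)&(z<.125);print(m.sum(),rect(W[m]),np.median(z[m]))
print(manip.current_time())
E
```

```text
16828 ((503.7185974121094, 340.5512390136719), (164.2288818359375, 134.48504638671875), 84.44306945800781) 0.0797010075326482
1256 ((503.8613586425781, 340.85015869140625), (79.8582763671875, 15.524511337280273), 84.7079849243164) 0.11343242436623766
3.3333
```

View pics/w_lid.png

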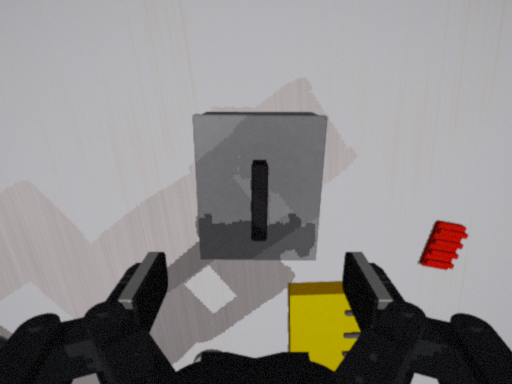

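The lid's handle is centred at (260,200), and the rectangle sizes match the spec. I'll grasp it and take the lid off.

```bash
python3 - <<'E'
from fit import *
R=Rt(np.radians(-5.4)); c=np.array([.5038,.3407])
manip.move_ptp(np.array([*c,.125]),R)
manip.move_l(np.array([*c,.091]))
manip.set_gripper(0.0,60)
show('grip',manip.current_grip_width(),manip.current_ee_pos(),manip.current_force())
manip.move_l(np.array([*c,.135]),max_speed=.1)
show('lift',manip.current_grip_width(),manip.current_force())
manip.move_l(np.array([*c,.17]))
T=np.array([.28,.42])
manip.move_l(np.array([*T,.17]),max_speed=.25)
manip.move_l(np.array([*T,.035]),max_speed=.15)
manip.move_l(np.array([*T,.0235]),max_speed=.03)
show('down',manip.current_ee_pos(),manip.current_force())
manip.set_gripper(0.5)
show(manip.current_grip_width(),manip.current_ee_pos())
manip.move_l(np.array([*T,.09]))
save('scene','s1.png')
manip.set_gripper(1.0)
manip.move_ptp(np.array([.503,.365,.25]),R)
im,d,cal=save('wrist','w_chest.png')
for n in ['pin1','rack_hole1']:print(n,[(np.round(x['at'],3).tolist(),round(x['confidence'],2)) for x in manip.look_for('wrist',n)])
print(manip.current_time())
E
```

```text
grip 0.169334267979226 [0.504, 0.3408, 0.0914] [-0.5352, 0.1545, 4.5946]
lift 0.17566834370998063 [-0.1193, -0.6178, -3.4521]
down [0.2801, 0.4202, 0.0244] [-2.5959, -4.9484, 15.2292]
0.5000757195475664 [0.28, 0.42, 0.0234]
pin1 [([0.501, 0.336, 0.065], 0.86), ([0.497, 0.297, 0.065], 0.73), ([0.509, 0.381, 0.062], 0.55)]
rack_hole1 [([0.507, 0.337, 0.044], 0.91)]
11.3417
```

View pics/w_chest.png

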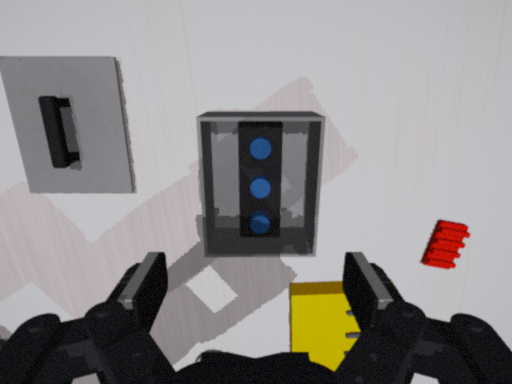

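View pics/s1.png

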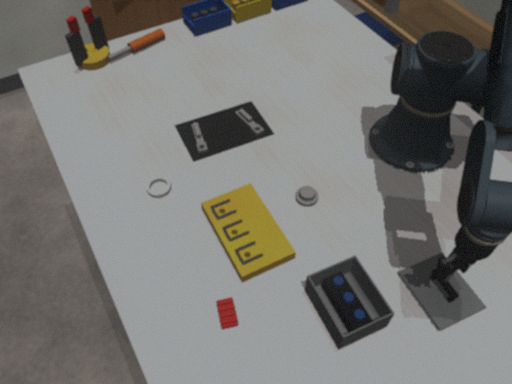

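The lid is flat at wrist (~70,125), clear of the chest, and three blue pin heads sit at (260,148), (260,188) and (260,223). I'll measure the chest and pins, then look at the hub and links.

```bash
python3 - <<'E'
from fit import *
manip.move_ptp(np.array([.603,.10,.30]),Rt(np.radians(-3)))
im,d,cal=save('wrist','w_hub.png')
manip.move_ptp(np.array([.40,-.28,.25]),Rt(np.radians(6)))
save('wrist','w_l2.png')
manip.move_ptp(np.array([.55,-.29,.25]),Rt(np.radians(-10)))
save('wrist','w_l1.png')
print(manip.current_time())
E
cat > an.py <<'E'
from fit import *
im,d,cal=load('w_chest.png');W=cloud(d,cal);x,y,z=W[...,0],W[...,1],W[...,2]
m=(abs(x-.5)<.1)&(abs(y-.34)<.12)&(z>.068)&(z<.08);print('rim',m.sum(),rect(W[m]),np.median(z[m]))
hsv=cv2.cvtColor(im,cv2.COLOR_RGB2HSV)
m=(abs(x-.5)<.1)&(abs(y-.34)<.12)&(z>.052)&(z<.067)&(hsv[...,1]>120)
n,l=cv2.connectedComponents(m.astype(np.uint8))
for i in range(1,n):
    k=l==i
    if k.sum()>40:
        (cx,cy),r=cv2.minEnclosingCircle((W[k][:,:2]*1000).astype(np.float32)); print('pin',k.sum(),cx,cy,r,np.median(z[k]),np.median(W[k],0))
im,d,cal=load('w_hub.png');W=cloud(d,cal);x,y,z=W[...,0],W[...,1],W[...,2]
hsv=cv2.cvtColor(im,cv2.COLOR_RGB2HSV)
m=(abs(x-.6)<.12)&(abs(y-.03)<.17)&(z>.022)&(z<.036)&(hsv[...,1]>120)
print('hub',m.sum(),rect(W[m]),np.median(z[m]))
for f,c in [('w_l2.png',(.395,-.32)),('w_l1.png',(.563,-.335))]:
    im,d,cal=load(f);W=cloud(d,cal);x,y,z=W[...,0],W[...,1],W[...,2]
    m=(np.hypot(x-c[0],y-c[1])<.085)&(z>.0075)
    print(f,m.sum(),rect(W[m]))
    r=m&(z>.020);print(' rib',r.sum(),rect(W[r]),np.median(z[r]), np.median(z[m&~r]))
E
python3 an.py
```

```text
14.8417
rim 2486 ((504.124267578125, 339.1678466796875), (161.02687072753906, 130.59445190429688), 84.61911010742188) 0.07352190256209855
pin 384 508.3509826660156 384.71087646484375 11.79509449005127 0.06069865710131473 [0.50831592 0.38531349 0.06069866]
pin 350 504.26611328125 340.2721862792969 11.807271957397461 0.06051813029941892 [0.50422926 0.3413418  0.06051813]
pin 330 500.2237854003906 295.40350341796875 11.798055648803711 0.06048693478573805 [0.50014544 0.29696674 0.06048693]
hub 16020 ((602.2777709960938, 39.626243591308594), (249.6528778076172, 149.58071899414062), 87.22894287109375) 0.02875250000169062
w_l2.png 28885 ((408.72705078125, -297.109619140625), (121.28866577148438, 131.74290466308594), 34.79191589355469)
 rib 27832 ((402.7829284667969, -286.79620361328125), (114.68208312988281, 119.44944763183594), 41.00254821777344) 0.3171545149459453 0.011581229380703302
w_l1.png 24666 ((543.3505249023438, -314.7058410644531), (133.29296875, 114.63046264648438), 56.34824752807617)
 rib 23621 ((548.7778930664062, -304.62835693359375), (119.63037109375, 109.62550354003906), 51.225677490234375) 0.32033842586451694 0.011651583328081703
```

```bash
python3 -c "
import cv2,numpy as np
a=[cv2.imread('pics/'+f) for f in ['w_hub.png','w_l2.png','w_l1.png']]
cv2.imwrite('pics/m1.png',cv2.resize(np.hstack(a[1:]),(800,300)))"
```

```text
(no output)
```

View pics/w_hub.png

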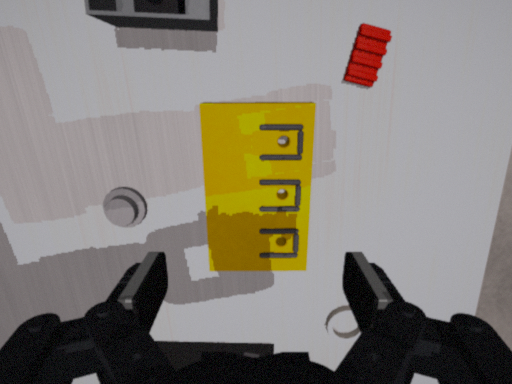

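View pics/m1.png

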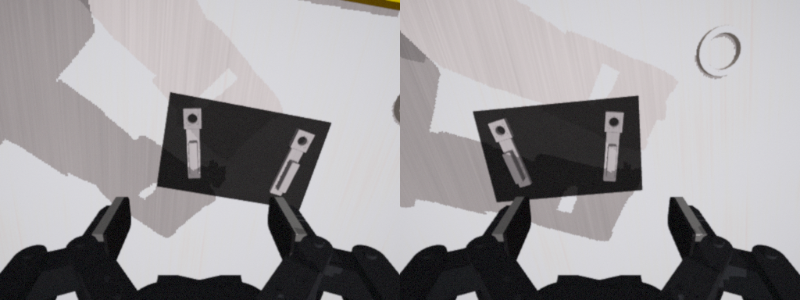

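The hub picture shows three open channels with holes at (283,142), (282,194) and (281,241). The mat picture shows links with their eyes toward +y. I'll refine the positions with pixel rays for the holes.

```bash
cat >> fit.py <<'E'
def ray(cal,u,v,z):
    K,R,t=[np.array(cal[k]) for k in('camera_matrix','R','t')]
    c=-R.T@t; dd=R.T@np.array([(u-K[0,2])/K[0,0],(v-K[1,2])/K[1,1],1]); return c+dd*(z-c[2])/dd[2]
def links(im,d,cal,c):
    W=cloud(d,cal);x,y,z=W[...,0],W[...,1],W[...,2]
    m=(np.hypot(x-c[0],y-c[1])<.085)&(z>.0075)&(z<.05)
    n,l,st,_=cv2.connectedComponentsWithStats(m.astype(np.uint8)); i=1+np.argmax(st[1:,4]); m=l==i
    r=m&(z>.022)&(z<.035)
    return m,r,W
E
python3 - <<'E'
from fit import *
for f,c in [('w_l2.png',(.395,-.32)),('w_l1.png',(.563,-.335)),('w_l1.png',(.395,-.32)),('w_l2.png',(.563,-.335))]:
    im,d,cal=load(f); m,r,W=links(im,d,cal,c); z=W[...,2]
    print(f,m.sum(),rect(W[m]));print(' rib',r.sum(),rect(W[r]),np.median(z[r]),np.median(z[m&~r]))
    # hole: dark pixels inside hull of m
    hull=cv2.convexHull(np.argwhere(m)[:,::-1].astype(np.int32)); mk=np.zeros(m.shape,np.uint8); cv2.fillConvexPoly(mk,hull,1)
    mk=cv2.erode(mk,np.ones((3,3)))
    dk=((im.max(-1)<70)&(mk>0)).astype(np.uint8)
    n,l,st,ce=cv2.connectedComponentsWithStats(dk)
    for i in range(1,n):
        if st[i,4]>15: print('  dark',st[i],ray(cal,*ce[i],.013))
im,d,cal=load('w_hub.png')
for (u0,v0) in [(283,142),(282,194),(281,241)]:
    g=im[v0-12:v0+13,u0-12:u0+13]; 
    print(g[12,::2].tolist())
cv2.imwrite('pics/hubzoom.png',cv2.resize(im[95:280,195:325][:,:,::-1],None,fx=3,fy=3,interpolation=cv2.INTER_NEAREST))
E
```

```text
w_l2.png 1518 ((394.14532470703125, -318.49493408203125), (27.895885467529297, 120.591552734375), 7.577281475067139)
 rib 461 ((395.9674072265625, -336.5690612792969), (13.80647087097168, 55.4399528503418), 5.921449661254883) 0.027447388085711 0.011583686284857194
  dark [241 146  11  10  85] [ 0.38858058 -0.27292652  0.013     ]
  dark [236 166   2  17  21] [ 0.37974815 -0.30222204  0.013     ]
w_l1.png 1514 ((561.371337890625, -335.2347106933594), (120.38372802734375, 27.951990127563477), 76.07511901855469)
 rib 464 ((557.814453125, -353.3719177246094), (55.241859436035156, 13.973336219787598), 76.89013671875) 0.0275565378740298 0.011653817327716972
  dark [268 151  11  10  82] [ 0.57227916 -0.29098458  0.013     ]
  dark [262 170   2  14  16] [ 0.55444334 -0.31490526  0.013     ]
w_l1.png 1687 ((395.5953063964844, -318.21978759765625), (28.836578369140625, 121.00306701660156), 9.144248962402344)
 rib 500 ((396.77001953125, -336.72222900390625), (14.655208587646484, 55.530941009521484), 6.868072032928467) 0.027716594700447836 0.01197356918249023
  dark [124 162  10   9  64] [ 0.390
[... 378 characters left out ...]
82 176  10   8  61] [ 0.57058793 -0.29051359  0.013     ]
  dark [382 196   8  14  24] [ 0.57723029 -0.32192692  0.013     ]
[[170, 144, 0], [171, 147, 0], [173, 146, 0], [155, 126, 37], [150, 141, 137], [158, 151, 151], [158, 152, 152], [117, 105, 89], [76, 57, 2], [129, 99, 0], [170, 142, 0], [172, 146, 0], [174, 147, 0]]
[[173, 163, 0], [172, 162, 0], [172, 162, 0], [151, 125, 0], [102, 75, 0], [108, 82, 17], [103, 76, 0], [95, 71, 0], [85, 63, 0], [155, 131, 0], [172, 161, 0], [172, 163, 0], [166, 158, 0]]
[[152, 126, 0], [172, 154, 0], [173, 154, 0], [151, 124, 0], [98, 72, 0], [94, 67, 0], [93, 71, 0], [90, 66, 0], [86, 61, 0], [163, 139, 0], [173, 153, 0], [169, 149, 0], [92, 73, 35]]
```

View pics/hubzoom.png

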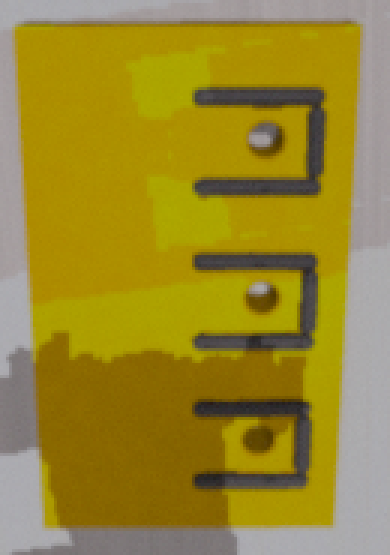

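```bash
python3 - <<'E'
from fit import *
im,d,cal=load('w_hub.png')
c=np.array([.6023,.0396]);a=np.radians(-2.77);ex=np.array([np.cos(a),np.sin(a)]);ey=np.array([-ex[1],ex[0]])
for i,(u,v) in enumerate([(283.3,141),(282,193.7),(281,241.3)]): show(ray(cal,u,v,.03), c+.035*ex+(.075-.075*i)*ey)
# pick link A
R=Rt(np.radians(6.2)); p=np.array([.396,-.3366])
manip.move_ptp(np.array([*p,.09]),R); manip.set_gripper(.6,80)
m,r,_=None,None,None
im,d,cal=save('wrist','w_a_pre.png')
mm,rr,W=links(im,d,cal,(.395,-.32)); print(rr.sum(),rect(W[rr]) if rr.sum()>10 else '')
manip.move_l(np.array([*p,.0145]),max_speed=.1)
show(manip.current_force())
manip.set_gripper(0,80)
show('grip',manip.current_grip_width(),manip.current_force())
manip.move_l(np.array([*p,.12]),max_speed=.15)
show(manip.current_grip_width(),manip.current_force())
save('wrist','w_a_held.png');print(manip.current_time())
E
```

```text
[0.6407, 0.114, 0.03] [0.6409, 0.1128]
[0.6373, 0.0397, 0.03] [0.6373, 0.0379]
[0.6341, -0.0354, 0.03] [0.6336, -0.037]
1439 ((396.8753356933594, -337.1076965332031), (14.007205963134766, 56.498233795166016), 7.4099884033203125)
[-0.6923, -0.3369, 0.2474]
grip 0.13541785912605192 [-1.4749, 1.7834, 6.7419]
0.13950067724904158 [-0.423, -0.0978, -2.2328]
18.475
```

View pics/w_a_held.png

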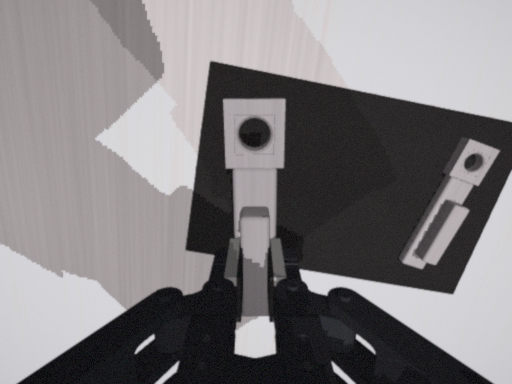

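The link is held level with its eye hole at pixel (255,131). I'll measure the hole relative to the tool, hover over the channel at y=+0.113, and compare.

```bash
cat >> fit.py <<'E'
def eyehole(im,d,cal,p,R,dbg=True):
    """hole of held link in tool frame; p,R tool pose"""
    W=cloud(d,cal); z=W[...,2]
    L=(W-p)@R
    m=(abs(L[...,0]-.0)<.012)&(abs(L[...,1])<.025)&(L[...,2]<-.035)&(L[...,2]>-.095)
    n,l,st,_=cv2.connectedComponentsWithStats(m.astype(np.uint8)); m=l==1+np.argmax(st[1:,4])
    zt=np.median(z[m]); ys=L[m]
    # holes in mask
    cs,h=cv2.findContours(m.astype(np.uint8),cv2.RETR_CCOMP,cv2.CHAIN_APPROX_NONE)
    best=max([c for c,hh in zip(cs,h[0]) if hh[3]>=0],key=cv2.contourArea)
    (u,v),_,_=e=cv2.fitEllipse(best)
    H=ray(cal,u,v,zt)
    if dbg: print('eye px',(u,v),e[1],'ztop-tcp',zt-p[2],'world',np.round(H,4),'tool',np.round(R.T@(H-p),4),'eye y range',np.percentile(ys[:,1],[1,99]),'zmin',np.percentile(ys[:,2],1))
    return R.T@(H-p)
E
python3 - <<'E'
from fit import *
p=np.array(manip.current_ee_pos());R=np.array(manip.current_tcp_rot())
im,d,cal=load('w_a_held.png'); h=eyehole(im,d,cal,p,R)
a=np.radians(-2.77); R2=Rt(a-np.pi/2)
tgt=np.array([.6408,.1132])
off=(R2@h)[:2]; print(off)
P=tgt-off; print('P',P)
manip.move_l(np.array([p[0],p[1],.15]))
manip.move_ptp(np.array([*P,.15]),R2)
p=np.array(manip.current_ee_pos());R=np.array(manip.current_tcp_rot())
im,d,cal=save('wrist','w_a_hov.png'); eyehole(im,d,cal,p,R)
manip.move_l(np.array([*P,.0605]))
p=np.array(manip.current_ee_pos());R=np.array(manip.current_tcp_rot())
im,d,cal=save('wrist','w_a_hov2.png'); eyehole(im,d,cal,p,R); print(manip.current_time())
E
```

```text
eye px (253.86343383789062, 132.71937561035156) (31.013036727905273, 32.12672805786133) ztop-tcp -0.003342308904418792 world [ 0.3884 -0.2731  0.1156] tool [ 0.0034 -0.0003 -0.0635] eye y range [-0.01404994  0.0133857 ] zmin -0.07842973931940501
[ 0.06341734 -0.0027754 ]
P [0.57738266 0.1159754 ]
eye px (254.05343627929688, 132.8739471435547) (30.961496353149414, 32.331783294677734) ztop-tcp -0.0035830593985961 world [0.6398 0.1138 0.1462] tool [ 0.0036 -0.0013 -0.0624] eye y range [-0.01500751  0.01239321] zmin -0.07737261187882799
eye px (254.0584259033203, 132.87486267089844) (31.151966094970703, 32.295841217041016) ztop-tcp -0.003517550328262571 world [0.6403 0.1142 0.0578] tool [ 0.0036 -0.0013 -0.0624] eye y range [-0.01502583  0.01237598] zmin -0.07737514067114452
21.925
```

```bash
python3 -c "
import cv2,numpy as np
a=[cv2.imread('pics/'+f) for f in ['w_a_hov.png','w_a_hov2.png']]
cv2.imwrite('pics/m2.png',cv2.resize(np.hstack(a),(800,300)))"
```

```text
(no output)
```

View pics/m2.png

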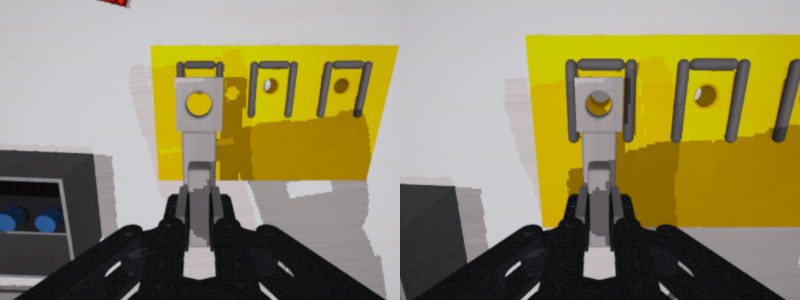

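View pics/w_a_hov2.png

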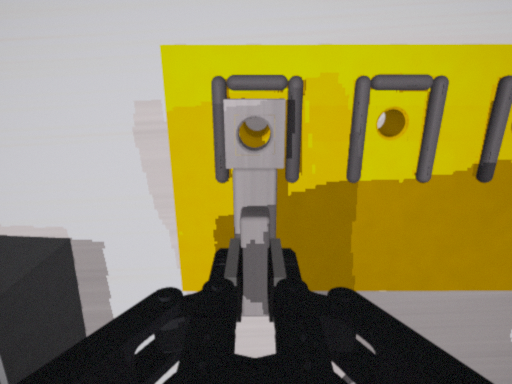

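```bash
python3 - <<'E'
from fit import *
p=np.array(manip.current_ee_pos());R=np.array(manip.current_tcp_rot())
im,d,cal=load('w_a_hov2.png')
print('tcp',p)
cv2.imwrite('pics/z2.png',cv2.resize(im[60:200,200:460][:,:,::-1],None,fx=3,fy=3,interpolation=cv2.INTER_CUBIC))
W=cloud(d,cal);L=(W-p)@R
# rails: dark pixels, on the rows
g=im.max(-1)
for v in (105,120,140,160,175):
    dk=(g[v]<95)
    runs=np.flatnonzero(np.diff(np.r_[0,dk.astype(int),0])).reshape(-1,2)
    print(v,[(a,b) for a,b in runs if 3<b-a<30 and a>200])
E
```

```text
tcp [0.57811647 0.11600907 0.06161617]
105 [(np.int64(213), np.int64(223)), (np.int64(288), np.int64(302)), (np.int64(354), np.int64(359)), (np.int64(428), np.int64(435)), (np.int64(492), np.int64(503))]
120 [(np.int64(214), np.int64(224)), (np.int64(287), np.int64(301)), (np.int64(352), np.int64(357)), (np.int64(425), np.int64(433)), (np.int64(489), np.int64(500)), (np.int64(503), np.int64(507))]
140 [(np.int64(215), np.int64(224)), (np.int64(286), np.int64(301)), (np.int64(350), np.int64(358)), (np.int64(422), np.int64(429)), (np.int64(484), np.int64(495))]
160 [(np.int64(216), np.int64(225)), (np.int64(286), np.int64(300)), (np.int64(348), np.int64(362)), (np.int64(419), np.int64(426)), (np.int64(480), np.int64(490))]
175 [(np.int64(216), np.int64(229)), (np.int64(285), np.int64(299)), (np.int64(347), np.int64(360)), (np.int64(416), np.int64(423)), (np.int64(427), np.int64(431)), (np.int64(476), np.int64(493))]
```

View pics/z2.png

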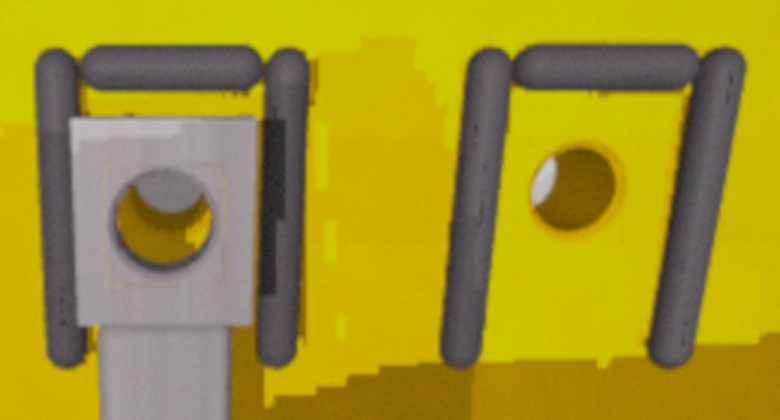

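```bash
python3 - <<'E'
from fit import *
p=np.array(manip.current_ee_pos());R=np.array(manip.current_tcp_rot())
im,d,cal=load('w_a_hov2.png')
a=np.radians(-2.77);ex=np.array([np.cos(a),np.sin(a)]);ey=np.array([-ex[1],ex[0]])
f=lambda P:(round(float((P[:2]-p[:2])@ex)*1000,2),round(float((P[:2]-p[:2])@ey)*1000,2))
print('in hub axes rel TCP, mm')
for u,v in [(219.3,78.5),(222,183),(295.3,78.5),(292.3,183),(363,78.5),(353.5,183)]: print('rail',f(ray(cal,u,v,.0335)))
print('crossrail',f(ray(cal,257,82.5,.0335)),f(ray(cal,402,82.5,.0335)))
H2=ray(cal,391.7,122.3,.03); print('hole2',f(H2),'-> hole1',f(H2+np.r_[.075*ey,0]))
for z in (.0578,.0595): print('eye',f(ray(cal,254.06,132.9,z)))
print('net hole1 expected',f(np.array([.6408,.1132,0])))
print([(np.round(x['at'],4).tolist(),round(x['confidence'],2)) for x in manip.look_for('wrist','hub_hole1')])
E
```

```text
in hub axes rel TCP, mm
rail (86.53, 19.23)
rail (30.12, 19.76)
rail (86.54, -19.93)
rail (30.15, -20.62)
rail (86.55, -54.79)
rail (30.17, -55.76)
crossrail (84.59, -0.2) (84.61, -75.16)
hole2 (64.02, -74.27) -> hole1 (64.02, 0.73)
eye (62.22, 1.25)
eye (62.47, 1.24)
net hole1 expected (62.75, 0.22)
[([0.6209, 0.0559, 0.0288], 0.64)]
```

```bash
python3 - <<'E'
from fit import *
a=np.radians(-2.77);ex=np.array([np.cos(a),np.sin(a)]);ey=np.array([-ex[1],ex[0]])
P=np.array([.57738,.11598])+.001*ex-.0011*ey
manip.move_l(np.array([*P,.0605]),max_speed=.05); show(manip.current_ee_pos())
manip.move_l(np.array([*P,.045]),max_speed=.05); show(manip.current_ee_pos(),manip.current_force())
manip.move_l(np.array([*P,.0415]),max_speed=.02); show(manip.current_ee_pos(),manip.current_force())
im,d,cal=save('wrist','w_a_dn.png')
f=np.array(manip.current_force())
manip.set_gripper(.35); manip.dwell(.2); show(manip.current_ee_pos(),manip.current_force())
manip.move_l(np.array([*P,.12])); 
Q=np.array([.5808,.1125])
save('wrist','w_a_rel.png');print(manip.current_time())
E
```

```text
[0.5786, 0.1148, 0.061]
[0.5781, 0.1148, 0.0445] [0.6058, 1.293, -2.0855]
[0.5788, 0.1149, 0.0423] [-1.9214, -0.7373, 6.4177]
[0.5783, 0.1148, 0.0414] [0.1528, 0.3357, 0.5599]
24.3
```

View pics/w_a_rel.png

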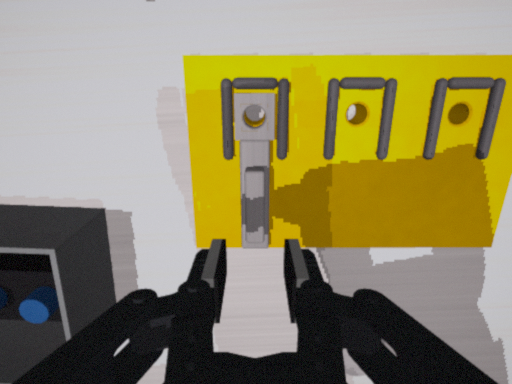

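View pics/w_a_dn.png

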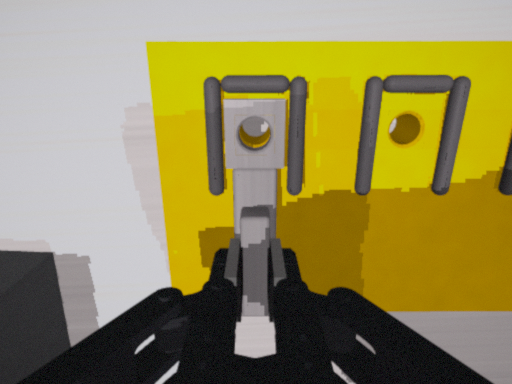

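Link A lies in the left channel between its rails: eye hole at (255,115), with hole 2 at (357,113). I'll check how well it's aligned.

```bash
cat >> fit.py <<'E'
def zoom(im,u0,v0,u1,v1,f,fn): cv2.imwrite('pics/'+fn,cv2.resize(im[v0:v1,u0:u1][:,:,::-1],None,fx=f,fy=f,interpolation=cv2.INTER_CUBIC))
E
python3 - <<'E'
from fit import *
im,d,cal=load('w_a_rel.png'); zoom(im,215,65,415,175,4,'z3.png')
W=cloud(d,cal);x,y,z=W[...,0],W[...,1],W[...,2]
m=(z>.0358)&(z<.043)&(im.max(-1)>110)&(abs(y-.113)<.03); hsv=cv2.cvtColor(im,cv2.COLOR_RGB2HSV); m&=hsv[...,1]<60
print(m.sum(),rect(W[m]))
r=(z>.05)&(z<.06)&(abs(y-.113)<.03)&(x>.52)&(x<.63); print(r.sum(),rect(W[r]))
E
```

```text
2542 ((595.561767578125, 115.07720184326172), (27.360261917114258, 120.26585388183594), 87.97291564941406)
1381 ((577.44970703125, 116.14905548095703), (13.55698013305664, 55.588016510009766), 86.7662124633789)
```

View pics/z3.png

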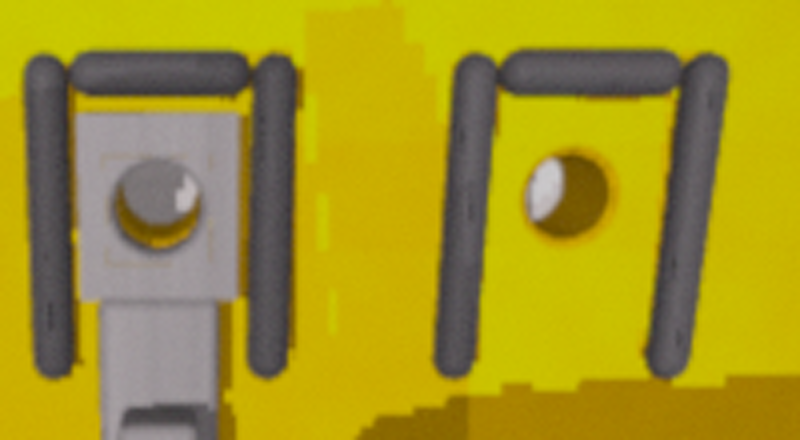

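```bash
python3 - <<'E'
from fit import *
im,d,cal=load('w_a_rel.png')
c=-np.array(cal['R']).T@np.array(cal['t']);print('cam',c)
a=np.radians(-2.77);ex=np.array([np.cos(a),np.sin(a)]);ey=np.array([-ex[1],ex[0]])
E=ray(cal,254.3,116.3,.04);H=ray(cal,356.5,113.5,.03)+np.r_[.075*ey,0]
print(E,H,(E-H)[:2]@ex,(E-H)[:2]@ey)
# rails of chan1 centres at zoom: (45,72),(53,362),(275,72),(268,362); crossrail y 73
X=[ray(cal,215+u/4,65+v/4,.0335) for u,v in [(45,72),(53,362),(275,72),(268,362),(160,72.5),(592,73)]]
for q in X: print(((q-E)[:2]@ex*1e3).round(2),((q-E)[:2]@ey*1e3).round(2))
E
```

```text
cam [0.66144994 0.11159338 0.26050103]
[0.64065228 0.11308696 0.04      ] [0.64175899 0.11374733 0.03      ] -0.0010735085504716877 -0.0007130749101258683
21.95 19.49
-29.27 19.52
21.97 -20.44
-29.25 -20.72
21.88 -0.47
21.82 -75.47
```

Link A is within about 0.5 mm of centred. Now link B, going to the far channel.

```bash
python3 - <<'E'
from fit import *
R=Rt(np.radians(-13.2)); p=np.array([.5576,-.3535])
manip.move_ptp(np.array([*p,.09]),R); manip.set_gripper(.6,80)
im,d,cal=save('wrist','w_b_pre.png')
mm,rr,W=links(im,d,cal,(.561,-.335)); print(rr.sum(),rect(W[rr]))
q=np.array(rect(W[rr])[0])/1000
if np.linalg.norm(q-p)<.004:
    manip.move_l(np.array([*p,.0145]),max_speed=.1)
    manip.set_gripper(0,80)
    show('grip',manip.current_grip_width(),manip.current_force())
    manip.move_l(np.array([*p,.15]),max_speed=.15)
    show(manip.current_grip_width(),manip.current_force())
    pp=np.array(manip.current_ee_pos());RR=np.array(manip.current_tcp_rot())
    im,d,cal=save('wrist','w_b_held.png'); hB=eyehole(im,d,cal,pp,RR)
    a=np.radians(-2.77);ex=np.array([np.cos(a),np.sin(a)]);ey=np.array([-ex[1],ex[0]]); R2=Rt(a-np.pi/2)
    PA=np.array([.57738,.11598])+.00135*ex-.0016*ey
    hA=np.array([.0034,-.0003,-.0635])
    P=PA-.15*ey+(R2@(hA-hB))[:2]; print('P',P)
    manip.move_ptp(np.array([*P,.15]),R2)
    manip.move_l(np.array([*P,.0605]))
    pp=np.array(manip.current_ee_pos());RR=np.array(manip.current_tcp_rot())
    im,d,cal=save('wrist','w_b_hov.png'); eyehole(im,d,cal,pp,RR)
    zoom(im,150,60,350,200,4,'z4.png')
print(manip.current_time())
E
```

```text
1412 ((558.32470703125, -353.73406982421875), (56.17570495605469, 13.95294189453125), 77.18069458007812)
grip 0.1387845814395054 [-1.6214, 0.6819, 5.5069]
0.13643886437354835 [-0.3601, 0.5364, -1.641]
eye px (254.76734924316406, 132.19021606445312) (30.975570678710938, 32.433509826660156) ztop-tcp -0.00369830087079695 world [ 0.5714 -0.291   0.1452] tool [ 0.0037 -0.0003 -0.0638] eye y range [-0.01393729  0.01341845] zmin -0.07878176174653637
P [ 0.57114094 -0.03545085]
eye px (254.81549072265625, 132.2262725830078) (30.927791595458984, 32.484256744384766) ztop-tcp -0.0036046341279842575 world [ 0.6343 -0.0377  0.0576] tool [ 0.0037 -0.0009 -0.0627] eye y range [-0.01463801  0.01276584] zmin -0.07766393248950335
31.4333
```

View pics/z4.png

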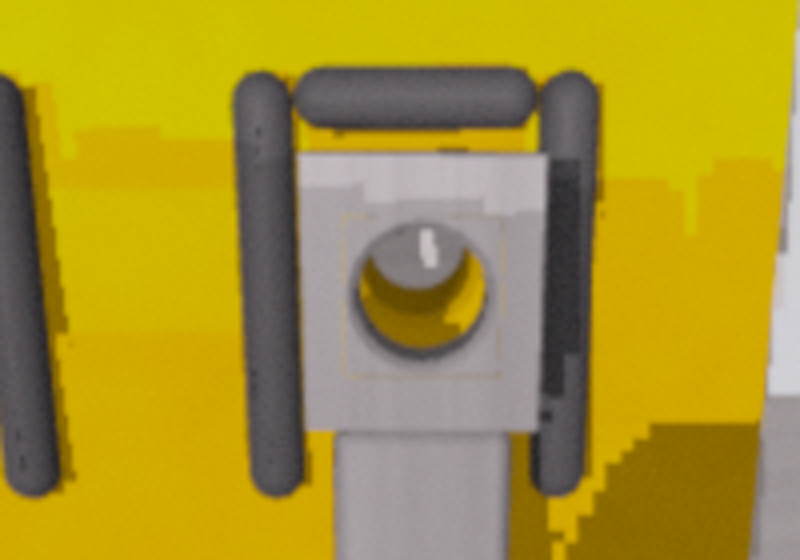

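```bash
python3 - <<'E'
from fit import *
im,d,cal=load('w_b_hov.png')
a=np.radians(-2.77);ex=np.array([np.cos(a),np.sin(a)]);ey=np.array([-ex[1],ex[0]])
E=ray(cal,254.8,132.2,.0592)
for u,v in [(262,98),(275,470),(571,98),(558,470),(416,98)]:
    q=ray(cal,150+u/4,60+v/4,.0335); print(((q-E)[:2]@ex*1e3).round(2),((q-E)[:2]@ey*1e3).round(2))
E
```

```text
20.85 20.39
-29.32 20.59
20.86 -19.63
-29.3 -19.8
20.86 0.44
```

```bash
python3 - <<'E'
from fit import *
a=np.radians(-2.77);ex=np.array([np.cos(a),np.sin(a)]);ey=np.array([-ex[1],ex[0]])
P=np.array([ 0.57114,-0.03545])-.0003*ex+.0003*ey
manip.move_l(np.array([*P,.045]),max_speed=.05); show(manip.current_ee_pos(),manip.current_force())
manip.move_l(np.array([*P,.0415]),max_speed=.02); show(manip.current_ee_pos(),manip.current_force())
manip.set_gripper(.35); manip.dwell(.2); show(manip.current_ee_pos(),manip.current_force())
manip.move_l(np.array([*P,.12])); 
im,d,cal=save('wrist','w_b_rel.png'); zoom(im,130,60,330,190,4,'z5.png'); print(manip.current_time())
W=cloud(d,cal);x,y,z=W[...,0],W[...,1],W[...,2]
r=(z>.05)&(z<.06)&(abs(y+.037)<.03)&(x>.5)&(x<.63); print(r.sum(),rect(W[r]))
E
```

```text
[0.5707, -0.0351, 0.0447] [-0.099, 0.9111, -1.4655]
[0.5713, -0.0352, 0.0423] [-2.419, 0.3418, 7.7147]
[0.5708, -0.0351, 0.0414] [-0.3377, -0.0491, 0.1968]
33.4583
1405 ((570.134521484375, -33.85057830810547), (13.851066589355469, 56.074607849121094), 87.84597778320312)
```

View pics/z5.png

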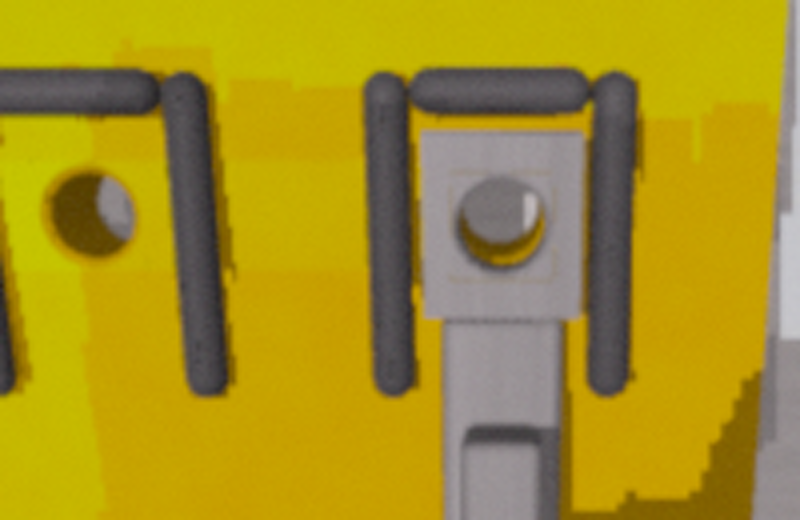

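Link B is centred between its rails, with its eye hole at zoom (501,222). Next I pick the first pin, at the +y end of the rack, and check how it sits in the jaws.

```bash
cat >> fit.py <<'E'
def pins(im,d,cal):
    W=cloud(d,cal);x,y,z=W[...,0],W[...,1],W[...,2];hsv=cv2.cvtColor(im,cv2.COLOR_RGB2HSV)
    m=(abs(x-.504)<.05)&(abs(y-.34)<.08)&(z>.057)&(z<.067)&(hsv[...,1]>110)
    n,l,st,_=cv2.connectedComponentsWithStats(m.astype(np.uint8)); o=[]
    for i in range(1,n):
        if st[i,4]>60:
            (cx,cy),r=cv2.minEnclosingCircle((W[l==i][:,:2]*1000).astype(np.float32)); o.append((round(cx,1),round(cy,1),round(r,2)))
    return o
def head(im,d,cal,p,R):
    W=cloud(d,cal);L=(W-p)@R;hsv=cv2.cvtColor(im,cv2.COLOR_RGB2HSV)
    m=(abs(L[...,1])<.02)&(abs(L[...,2])<.03)&(L[...,0]<-.008)&(L[...,0]>-.03)&(hsv[...,0]>95)&(hsv[...,0]<125)&(hsv[...,1]>110)
    n,l,st,_=cv2.connectedComponentsWithStats(m.astype(np.uint8)); k=l==1+np.argmax(st[1:,4])
    c,r=cv2.minEnclosingCircle((L[k][:,1:]*1000).astype(np.float32))
    print('head tool yz',c,r,'top x',np.percentile(L[k][:,0],5)); return np.array(c)/1000
E
python3 - <<'E'
from fit import *
im,d,cal=load('w_b_rel.png'); print('eyeB',ray(cal,255.25,115.5,.04))
R=Rt(np.radians(-5.4)); 
manip.move_ptp(np.array([.508,.385,.16]),R); manip.set_gripper(.5,60)
im,d,cal=save('wrist','w_p1.png'); o=pins(im,d,cal);print(o)
c=[q for q in o if abs(q[1]-385)<8]
c=np.array([.5083,.3848]) if not c else (np.array([.5083,.3848])+np.array(c[0][:2])/1000)/2
manip.move_l(np.array([*c,.047]),max_speed=.12); show(manip.current_force())
manip.set_gripper(0,60)
show('grip',manip.current_grip_width(),manip.current_ee_pos(),manip.current_force())
manip.move_l(np.array([*c,.14]),max_speed=.12)
show(manip.current_grip_width(),manip.current_force())
p=np.array(manip.current_ee_pos());RR=np.array(manip.current_tcp_rot())
im,d,cal=save('wrist','w_p1h.png'); head(im,d,cal,p,RR); print(manip.current_time())
E
```

```text
eyeB [ 0.63370349 -0.03743472  0.04      ]
[(508.5, 384.7, 11.93), (504.6, 339.9, 12.12), (500.5, 295.4, 11.95)]
[-0.2048, 0.4613, -0.1356]
grip 0.252218819945094 [0.5088, 0.3851, 0.0481] [-1.0166, -1.6715, 5.5859]
0.24999456471184503 [0.6231, 0.8345, -1.4046]
head tool yz (0.19788770377635956, 0.33906570076942444) 12.895890235900879 top x -0.0134536815355788
37.7583
```

View pics/w_p1h.png

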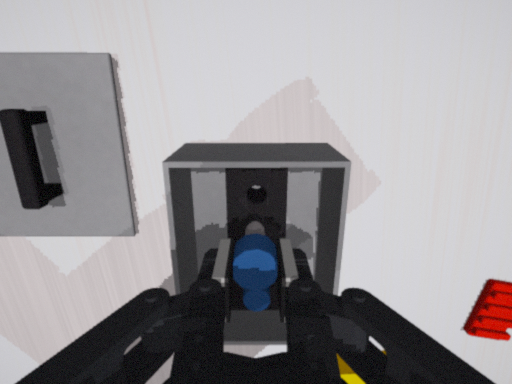

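The pin is held straight, centred at (255,262). Now I hover over link A's eye.

```bash
python3 - <<'E'
from fit import *
R2=Rt(np.radians(-2.77-90)); t=np.array([.6407,.1130])
manip.move_ptp(np.array([*t,.15]),R2)
p=np.array(manip.current_ee_pos());RR=np.array(manip.current_tcp_rot())
im,d,cal=save('wrist','w_p1a.png'); head(im,d,cal,p,RR)
manip.move_l(np.array([*t,.083]),max_speed=.12)
p=np.array(manip.current_ee_pos());RR=np.array(manip.current_tcp_rot())
im,d,cal=save('wrist','w_p1b.png'); h=head(im,d,cal,p,RR); show(p, p+RR@np.r_[0,h])
zoom(im,180,130,330,290,4,'z6.png');print(manip.current_time())
E
```

```text
head tool yz (-0.3442438244819641, -0.6315748691558838) 13.229790687561035 top x -0.013646105184749166
head tool yz (-0.2867215573787689, -1.2814851999282837) 13.321409225463867 top x -0.013756712149939938
[0.6411, 0.1132, 0.0836] [0.6424, 0.1134, 0.0836]
39.725
```

View pics/z6.png

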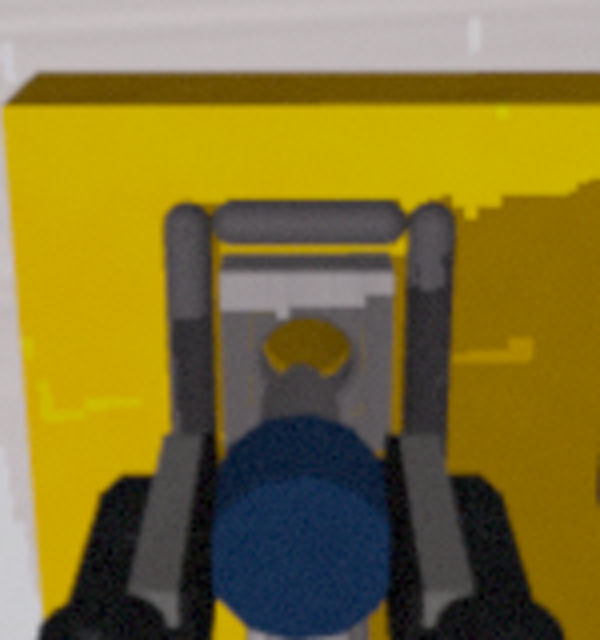

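```bash
python3 - <<'E'
from fit import *
im,d,cal=save('side','side2.png'); zoom(im,230,130,350,240,6,'z7.png')
E
```

```text
(no output)
```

View pics/z7.png

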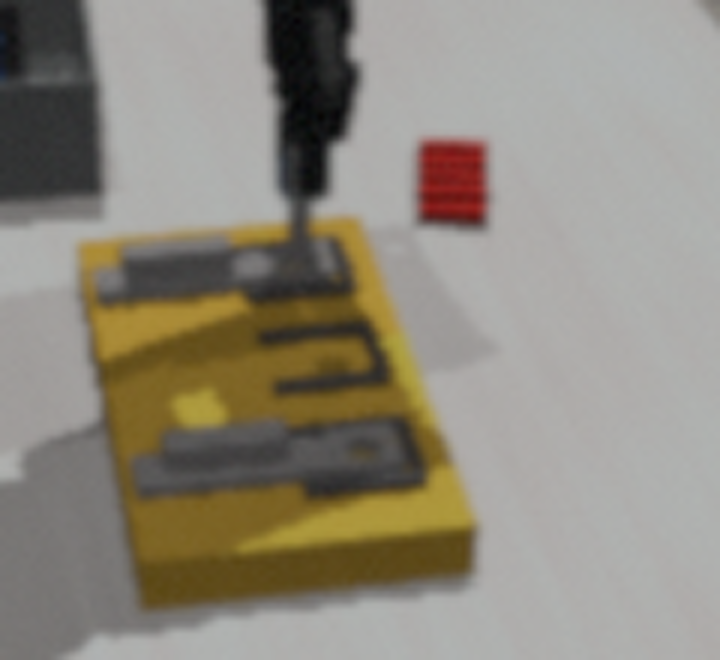

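The tip is over the eye hole (zoom ~(301,370) against hole ~(306,350), as expected for a tip 7 mm above it). I insert slowly with force checks.

```bash
cat >> fit.py <<'E'
def insert(t,z0=.076,z1=.0425,dz=.004,fmax=12):
    z=z0
    while True:
        manip.move_l(np.array([*t,z]),max_speed=.04)
        f=np.array(manip.current_force()); 
        print(round(z,4),np.round(manip.current_ee_pos(),4),np.round(f,1))
        if f[2]>fmax or np.hypot(*f[:2])>12: print('STOP'); return False
        if z<=z1: return True
        z=max(z-dz,z1)
E
python3 - <<'E'
from fit import *
t=np.array([.6407,.1130]); insert(t); print(manip.current_time())
E
```

```text
0.076 [0.6406 0.113  0.0758] [ 0.3  0.3 -0.9]
0.072 [0.6405 0.113  0.0717] [ 0.3 -0.8 -0.3]
0.068 [0.6405 0.113  0.0677] [-0.6  0.7 -1.3]
0.064 [0.6405 0.113  0.0637] [ 0.5 -0.3 -0.2]
0.06 [0.6407 0.1129 0.0597] [ 0.6  0.4 -1.8]
0.056 [0.6407 0.1129 0.0557] [ 0.3 -0.8 -1.7]
0.052 [0.6407 0.1129 0.0517] [ 1.7 -0.6 -2.3]
0.048 [0.6407 0.1129 0.0477] [ 2.1 -1.1 -2.4]
0.044 [0.6411 0.113  0.0442] [ 2.9 -0.7  1.2]
0.0425 [0.6413 0.113  0.044 ] [-2.9 -2.1 14.6]
STOP
42.35
```

The TCP stopped at 0.044, which is the seated height (it was gripped at 0.0481 over the 44 mm rack top). I release and look.

```bash
python3 - <<'E'
from fit import *
manip.set_gripper(.5); manip.dwell(.1)
t=np.array([.6407,.1130])
manip.move_l(np.array([*t,.12]))
im,d,cal=save('wrist','w_p1r.png'); zoom(im,150,120,350,270,4,'z8.png')
W=cloud(d,cal);hsv=cv2.cvtColor(im,cv2.COLOR_RGB2HSV);m=(hsv[...,0]>95)&(hsv[...,0]<125)&(hsv[...,1]>110)&(abs(W[...,0]-.64)<.03)&(abs(W[...,1]-.113)<.03)
print(m.sum(),np.percentile(W[m][:,2],[50,95]),rect(W[m]));print(manip.current_time())
E
```

```text
1628 [0.05767778 0.20322745] ((644.1212158203125, 113.11579132080078), (59.96951675415039, 29.15102767944336), 86.87757873535156)
43.5083
```

View pics/z8.png

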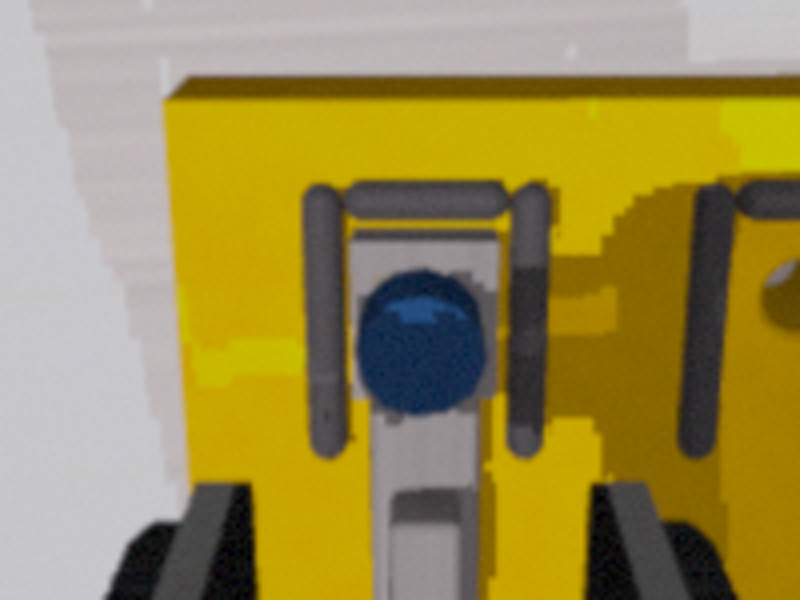

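Pin 1 is home: head top at 0.0577 against 0.058 expected. Now the second pin.

```bash
python3 - <<'E'
from fit import *
R=Rt(np.radians(-5.4)); 
manip.move_ptp(np.array([.5003,.2955,.16]),R)
im,d,cal=save('wrist','w_p2.png'); o=pins(im,d,cal);print(o)
c=[q for q in o if np.hypot(q[0]-500.3,q[1]-295.5)<4]
c=np.array([.5003,.2955]) if not c else (np.array([.5003,.2955])+np.array(c[0][:2])/1000)/2
manip.move_l(np.array([*c,.047]),max_speed=.12); show(manip.current_force())
manip.set_gripper(0,60)
show('grip',manip.current_grip_width(),manip.current_ee_pos(),manip.current_force())
manip.move_l(np.array([*c,.14]),max_speed=.12)
show(manip.current_grip_width(),manip.current_force())
im,d,cal=save('wrist','w_p2h.png')
R2=Rt(np.radians(-2.77-90)); t=np.array([.6337,-.0373])
manip.move_ptp(np.array([*t,.15]),R2)
manip.move_l(np.array([*t,.083]),max_speed=.12)
p=np.array(manip.current_ee_pos());RR=np.array(manip.current_tcp_rot())
im,d,cal=save('wrist','w_p2b.png'); h=head(im,d,cal,p,RR); show(p)
zoom(im,180,130,330,290,4,'z9.png');print(manip.current_time())
E
```

```text
[(504.4, 339.7, 11.82), (500.3, 295.3, 11.89)]
[0.3244, 0.6276, -0.1904]
grip 0.2511964885150544 [0.5007, 0.2956, 0.048] [-1.3679, -0.18, 4.9489]
0.24888610044095458 [0.3658, 0.2915, 0.006]
head tool yz (0.3637855648994446, -0.9728277921676636) 13.743853569030762 top x -0.013803420715546931
[0.6341, -0.0372, 0.0836]
49.1333
```

View pics/z9.png

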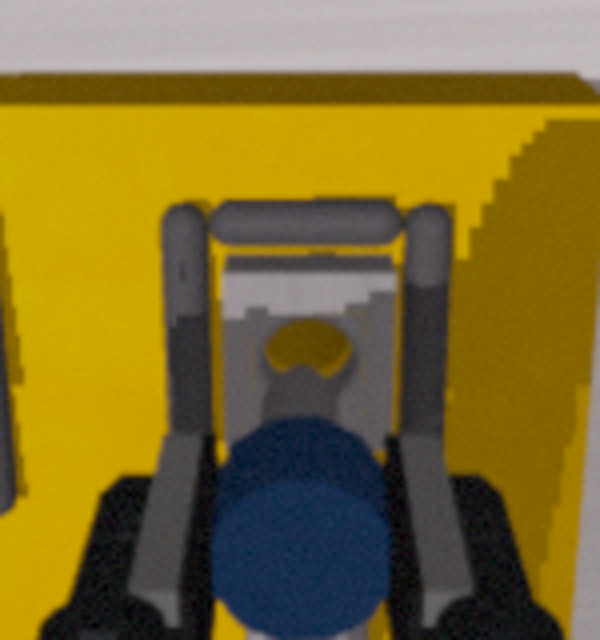

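View pics/w_p2h.png

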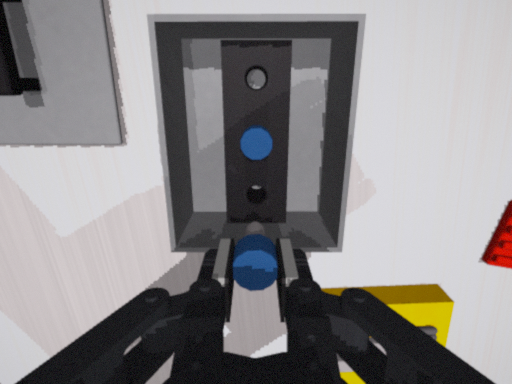

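The view matches the first insertion, with the spare pin still in the middle rack hole (257,143). I insert, then look at the lid.

```bash
python3 - <<'E'
from fit import *
t=np.array([.6337,-.0373]); insert(t); z=manip.current_ee_pos()[2]
if z<.0455:
    manip.set_gripper(.5); manip.dwell(.1)
    manip.move_l(np.array([*t,.12]))
    im,d,cal=save('wrist','w_p2r.png'); zoom(im,150,120,350,270,4,'z10.png')
    W=cloud(d,cal);hsv=cv2.cvtColor(im,cv2.COLOR_RGB2HSV);m=(hsv[...,0]>95)&(hsv[...,0]<125)&(hsv[...,1]>110)&(abs(W[...,0]-.634)<.03)&(abs(W[...,1]+.037)<.03)&(W[...,2]<.09)
    print(m.sum(),np.percentile(W[m][:,2],[50,95]))
    manip.move_ptp(np.array([.53,.07,.36]),Rt(np.radians(-2.77-90)))
    im,d,cal=save('wrist','w_hubfin.png')
    manip.move_ptp(np.array([.285,.44,.22]),Rt(np.radians(-5.4)))
    im,d,cal=save('wrist','w_lid2.png'); W=cloud(d,cal);x,y,z=W[...,0],W[...,1],W[...,2]
    m=(abs(x-.28)<.13)&(abs(y-.42)<.13)&(z>.007)&(z<.02); print(m.sum(),rect(W[m]),np.median(z[m]))
    m=(abs(x-.28)<.13)&(abs(y-.42)<.13)&(z>.042)&(z<.06);print(m.sum(),rect(W[m]),np.median(z[m]))
print(manip.current_time())
E
```

```text
0.076 [ 0.6336 -0.0373  0.0759] [ 0.6 -0.1 -0.9]
0.072 [ 0.6335 -0.0373  0.0717] [-0.7  0.4 -0.6]
0.068 [ 0.6335 -0.0373  0.0677] [ 0.3  0.2 -0.6]
0.064 [ 0.6335 -0.0373  0.0637] [ 0.6 -0.2 -1.2]
0.06 [ 0.6337 -0.0373  0.0598] [ 1.2 -0.8 -1.1]
0.056 [ 0.6337 -0.0373  0.0558] [ 1.2 -0.4 -1.4]
0.052 [ 0.6337 -0.0373  0.0517] [ 2.7 -1.5 -2.4]
0.048 [ 0.6337 -0.0373  0.0477] [ 2.6 -1.1 -1.5]
0.044 [ 0.634  -0.0373  0.0441] [2.4 0.  1. ]
0.0425 [ 0.6342 -0.0373  0.0439] [-2.8 -0.2 14.5]
STOP
887 [0.05672595 0.05790255]
14519 ((326.97796630859375, 429.1674499511719), (163.3296661376953, 134.3226318359375), 84.53565979003906) 0.012649522278642357
1096 ((326.9896545410156, 429.79010009765625), (79.54346466064453, 16.139081954956055), 84.48831176757812) 0.046329754096404684
55.7583
```

View pics/w_hubfin.png

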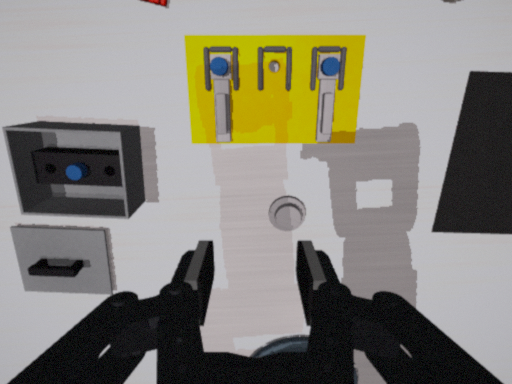

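View pics/w_lid2.png

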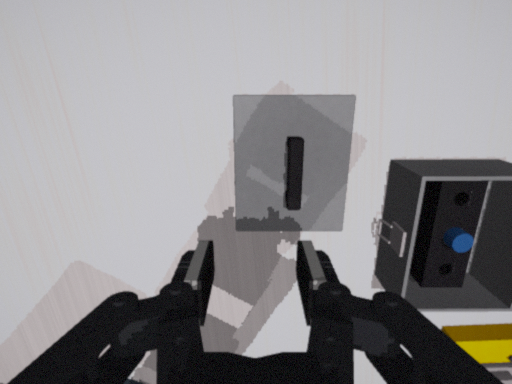

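Both links are pinned at (219,66) and (330,66), and the spare pin is in the middle rack hole. The lid has been knocked to (0.327,0.430), still flat and at the same yaw. I'll pick it up there and put it back on.

```bash
python3 - <<'E'
from fit import *
R=Rt(np.radians(-5.5)); c=np.array([.3270,.4297])
manip.move_l(np.array([*c,.09]),R)
manip.move_l(np.array([*c,.0245]),max_speed=.1)
manip.set_gripper(0.0,60)
show('grip',manip.current_grip_width(),manip.current_ee_pos(),manip.current_force())
manip.move_l(np.array([*c,.10]),max_speed=.1)
show('lift',manip.current_grip_width(),manip.current_force())
manip.move_l(np.array([*c,.17]))
T=np.array([.504,.3403])
manip.move_l(np.array([*T,.17]),max_speed=.2)
manip.move_l(np.array([*T,.112]),max_speed=.1)
manip.dwell(.2);show(manip.current_ee_pos(),manip.current_force())
im,d,cal=save('wrist','w_lidhov.png')
z=.106
while z>.0905:
    manip.move_l(np.array([*T,z]),max_speed=.03); f=np.array(manip.current_force()); print(z,np.round(manip.current_ee_pos(),4),np.round(f,1))
    if f[2]>8: break
    z-=.003
print(manip.current_time())
E
```

```text
grip 0.17478534860676076 [0.3273, 0.43, 0.0253] [-0.7282, -0.7106, 5.8041]
lift 0.17092790988999934 [-0.1051, 0.0608, -4.1229]
[0.5043, 0.3405, 0.1127] [0.2982, 0.5135, -1.5079]
0.106 [0.5039 0.3402 0.1057] [ 0.  -0.8 -3.3]
0.103 [0.5039 0.3403 0.1028] [ 0.2 -0.2 -2.6]
0.09999999999999999 [0.5039 0.3403 0.0998] [-0.6  0.7 -4.9]
0.09699999999999999 [0.5039 0.3403 0.0968] [-0.5  0.2 -2.6]
0.09399999999999999 [0.5039 0.3402 0.0938] [-0.1 -0.  -2.6]
0.09099999999999998 [0.5044 0.3405 0.0923] [-3.3 -2.6 10.6]
63.2417
```

View pics/w_lidhov.png

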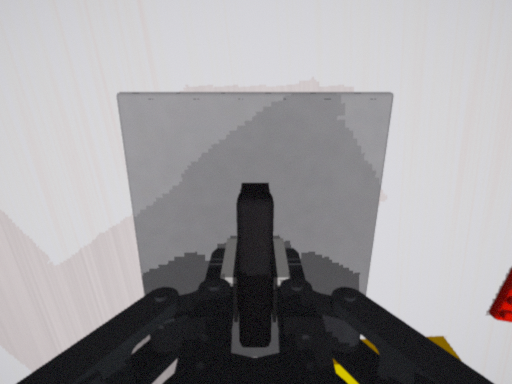

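Contact came at TCP 0.0923, which is 67 mm plus the 25.3 mm grip height, so the lid is seated. I release and verify everything.

```bash
python3 - <<'E'
from fit import *
manip.set_gripper(.5); manip.dwell(.1)
T=np.array([.504,.3403])
manip.move_l(np.array([*T,.15]))
manip.move_l(np.array([.503,.365,.25]))
im,d,cal=save('wrist','w_fin1.png'); W=cloud(d,cal);x,y,z=W[...,0],W[...,1],W[...,2]
m=(abs(x-.5)<.13)&(abs(y-.33)<.13)&(z>.073)&(z<.09); print(m.sum(),rect(W[m]),np.median(z[m]))
A=np.c_[x[m],y[m],np.ones(m.sum())];print('tilt',np.linalg.lstsq(A,z[m],rcond=None)[0][:2])
m=(abs(x-.5)<.13)&(abs(y-.33)<.13)&(z>.11)&(z<.125);print(m.sum(),rect(W[m]),np.median(z[m]))
manip.move_ptp(np.array([.45,.07,.36]),Rt(np.radians(-92.77)))
im,d,cal=save('wrist','w_fin2.png')
im,d,cal=save('scene','s_fin.png'); im,d,cal=save('side','sd_fin.png')
for n in ['seal_ring','jaw_insert','end_cap']:
  for c in ['scene','side']: print(n,c,[(np.round(q['at'],3).tolist(),round(q['confidence'],2)) for q in manip.look_for(c,n)][:2])
print(manip.current_time())
E
```

```text
16329 ((503.57696533203125, 339.3199462890625), (164.439208984375, 134.22885131835938), 84.53083801269531) 0.07970283562250757
tilt [-0.00194182  0.00105747]
1273 ((503.8981018066406, 340.4292907714844), (79.3090591430664, 15.741839408874512), 84.28715515136719) 0.11344101669468823
seal_ring scene [([0.747, -0.208, 0.012], 0.84), ([0.592, 0.118, 0.042], 0.36)]
seal_ring side [([0.741, -0.222, 0.013], 0.91)]
jaw_insert scene [([0.757, 0.219, 0.013], 0.91), ([0.568, 0.385, 0.035], 0.3)]
jaw_insert side [([0.746, 0.201, 0.012], 0.44)]
end_cap scene [([0.405, 0.027, 0.014], 0.84)]
end_cap side [([0.403, 0.004, 0.015], 0.83)]
66.8167
```

View pics/w_fin1.png

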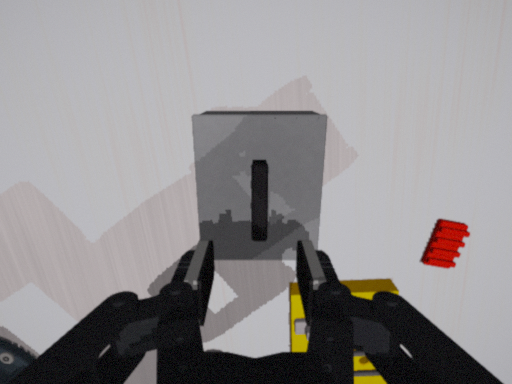

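View pics/w_fin2.png

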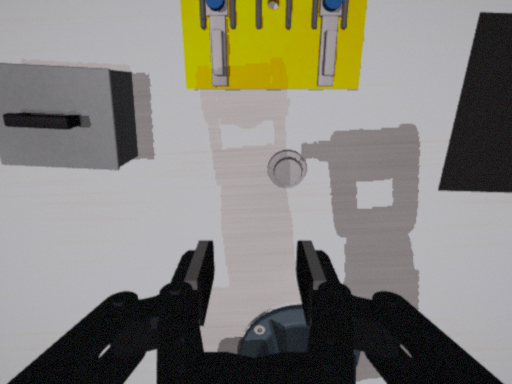

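View pics/s_fin.png

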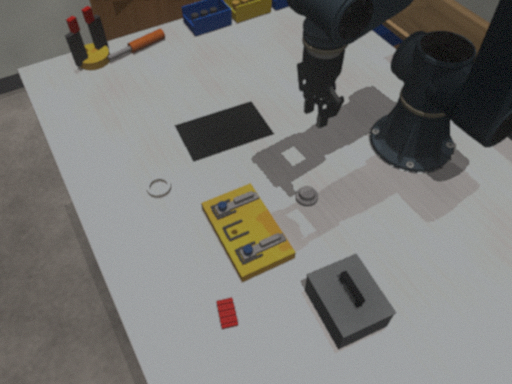

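The lid is flat and square on the chest, both links are pinned, and the bystanders haven't moved. I'm handing in.

```bash
python3 - <<'E'
from bench import manip
print(manip.sign_off(), manip.current_time())
E
```

```text
the job is handed in; nothing more can be done
the job is handed in; nothing more can be done
```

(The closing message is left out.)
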